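Prime the biscuit press and set its end cap

ROBOT

A 6-joint arm with a two-finger parallel gripper is mounted at the origin on the work surface. World frame = base frame: x ahead of the robot, y to its left, z up, the work surface at z = 0. Lengths are in m, angles in degrees, forces in N, time in s.
With the tool pointing down it reaches from about 0.375 to 0.75 m from the base axis. Payload 9 kg.
Tool frame: the origin (TCP) lies where the fingers leave the gripper's body, on its centre line; the fingertips stand 73 mm ahead of it and the grasp point (between the pads) lies 54 mm ahead of it (robot.tip_reach is the distance from the TCP to the fingertips, in m); z points along the fingers, y is the line along which they close (so a half turn about z gives the same grasp; the last joint's range is limited). The gripper opens to 85 mm and grips with 20 to 120 N. Pads are 22 mm wide; open, the fingers measure 114 mm over their backs; the gripper's body (76 mm by 85 mm) begins 54 mm behind the grasp point. The pads swing forward as they close: fully open they stand 13 mm farther back than shut.
Start: joints at [52.787, 5.964, 5.575, 89.605, 0, 77.527], TCP at [0.251, 0.545, 0.304] pointing down, gripper open.
Joint ranges: [-171.21, 171.21], [-48.23, 106.86], [-62.78, 66.21], [-105.2, 120.99], [-86.42, 89.51], [-180, 180]. Speed limits (degrees/s): [127.2, 127.2, 147.25, 180, 180, 180].

INTERFACE

Orientations are given as [roll, pitch, yaw] about the fixed x, y, z axes, in that order (R = Rz(yaw) Ry(pitch) Rx(roll)).
In Python, from plant import robot gives the robot as it stands. Calls block until the motion is done:
- robot.move_pose(position, orientation): joint-space move of the TCP to a pose.
- robot.line_to(position, vel=0.15, rotation=None, guard=None): straight line of the TCP; rotation=None keeps the orientation; vel is the mean speed in m/s. With guard (N) it stops when the force on the tool has changed by that much, and returns True; else False.
- robot.goto_joints(angles): joint-space move.
- robot.set_gripper(opening): finger opening in m; the grip force is fixed at half the most; returns when the fingers have stopped.
- robot.pause(seconds).
- robot.ik(position, orientation): joint angles nearest the present ones, or None.
- robot.observe(): the state.
- robot.grab_frame(name): name is "side" or "top" or "wrist"; returns the picture (384x512x3 uint8, blue, green, red); there is no depth.
- robot.get_calibration(name): a dict with "vertical_fov" (degrees; the focal length in pixels is half the picture's height over the tangent of half this angle, whatever the lens; pixels are square), "cx", "cy" (the principal point, pixels), "rvec" (rotation vector, rad) and "tvec" (3), from world to camera coordinates, as OpenCV has them. Camera axes: x right, y down, z forward; pixel columns grow to the right and rows downward; lengths in m; the calibration is good to about 2 mm. A picture is of the moment at which its call begins: read the wrist's pose just before it. get_calibration takes no time and is no camera call; for the wrist camera it gives the pose at the moment of the call.
A pose or a line that the arm cannot do raises robot.IKError and nothing moves.
- robot.job_done(): hands the job in; it is judged then, once.
The state is a dict: "time": time; "q": joint angles; "qvel": joint speeds; "joint_torque": joint torques, N m; "tool_pos": TCP position; "tcp_rot": TCP orientation; "ft_force": force on the tool from outside, world axes, zero at the start; "torque": the same for the moment, N m; "gripper_width": finger opening in m; "gripper_force": force on a finger pad.
Only numpy, scipy, OpenCV 4.12 (cv2) and the standard library are available. Lean on these libraries where they do the work, as an engineer would, in place of code of your own. Each camera call takes 0.05 s, during which the arm holds its last target. There are 200 camera calls.

TASK

Get the bench biscuit press ready: first squeeze its trigger all the way in and let it spring right back. Then screw the end cap down (clockwise from above) until it bottoms out, back it off a quarter turn so the pattern disc is free to be lined up, and finish there with the cap still gripped in the fingers. Leave the bowl and jar where they are.

Things in the scene. Friction and masses are not known exactly. Their poses are not given: they have to be found in the camera images.
- press: Bench biscuit press bolted to the steel table, immovable. Grey base plate 110 x 270 mm (x, y), 18 mm thick; origin at the centre of its underside, z up. The upright aluminium barrel (44 mm diameter), which carries the end cap, stands at y = -80 mm of its own frame, a fixed black pistol grip at y = +80 mm. A grey housing 46 mm wide, 44 mm high joins the two.
- grip_top (a point): Centre of the flat top of the fixed black grip, 150 mm above the table. The grip is upright, 28 mm wide in the press's x, 20 mm deep in its y (from +70 to +90 mm).
- trigger_tip (a point): Centre of the upper end of the trigger: flat aluminium blade 20 mm wide (press x), 10 mm thick, 100 mm long, on the barrel's side of the grip, hinged at its lower end (press frame y = +62, z = 45 mm). Released, it leans away from the grip, tip at press frame y = +46, z = 144 mm. It can be pinched together with the grip from above.
- trigger (a joint): Trigger angle, rad: 0 released, grows as it is squeezed towards the grip, stop at 0.16; there it stands parallel to the grip with a 3 mm gap, and the two together span press frame y = +57 to +90 mm. A spring returns it to 0; near the tip it takes about 3.5 N to start and 9 N to hold home.
- end_cap: Round knurled aluminium end cap, 52 mm diameter, 30 mm high, already started on the barrel's thread; can be gripped from above at any angle. Origin at the centre of its underside (125 mm above the table when bottomed out), z up along its axis; it turns, and rises 4 mm per turn. A dark pattern disc shows in its top.
- cap_top (a point): Centre of the cap's flat top, 155 mm above the table when bottomed out, up to 158 mm at the start. A small dark steel ridge (9 x 5 mm, 4 mm high) at the rim of the top lies on the cap's own +x axis; when the cap is bottomed out it points along the press's +x axis.
- cap_turn (a joint): How far the cap is unscrewed, rad: 0 is bottomed out on the barrel (hard stop), grows anticlockwise seen from above. It starts somewhere between 2.3 and 3.6. The thread drags with about 0.06 N m and stays where it is left.
- bowl: Bystander: loose steel bowl, 150 mm across, 65 mm high; origin under its centre.
- jar: Bystander: loose glass jar, 64 mm diameter, 90 mm high; origin under its centre.

How it is judged (in metres and radians):
On the way, in this order (a step that is already met when the one before it is completed fails the run):
1. the trigger is squeezed in, to at least 0.125 of its 0.16 rad (value of joint trigger above 0.125 rad), for 0.1 s.
2. the trigger has sprung back (value of joint trigger below 0.02 rad), for 0.1 s.
3. the cap is bottomed out (value of joint cap_turn below 0.06 rad), for 0.1 s.
At the end, for the whole second after the job is handed in: The cap stands a quarter turn (90 degrees, give or take 20) back from bottomed out, not turning, with the fingers gripping it (over 2 N); the trigger is released; bowl and jar are within 30 mm of where they began (value of joint cap_turn between 1.22 and 1.92 rad and velocity of joint cap_turn between -0.1 and 0.1 rad/s and contact force between the fingers and end_cap above 2 N and value of joint trigger below 0.02 rad and distance of each of bowl, jar from where it was at the start of the episode below 0.03 m); the arm keeps its last pose, push and grip.
It fails at once if the bowl or jar is pushed more than 30 mm (distance of any of bowl, jar from where it was at the start of the episode above 0.03 m).
It also fails if it takes over 72 s, if anything falls off the work surface, if the arm or the gripper's body presses on something with over 40 N, if the wrist force passes 120 N, or if a joint passes its speed limit or range.

## Working session

There is one attempt and no reset: what is moved stays moved. The work goes in short steps, each a Python script; the robot and the scene stay as the last script left them, time stands still between calls to the robot, and variables do not carry over. Pictures are saved under pics/ and viewed, at most 10 in all, crops included, and the job is handed in when it is done.

```bash
mkdir -p pics; ls; python3 - <<'E'
from plant import robot
import cv2
for n in ("top","side"):
    cv2.imwrite(f"pics/{n}0.png",robot.grab_frame(n)); print(n,robot.get_calibration(n))
s=robot.observe();print(s)
E
```

```text
pics
top {'vertical_fov': 44.160742514332725, 'cx': 256.3121949995516, 'cy': 188.48061405660877, 'rvec': array([ 2.07294611, -2.13572309,  0.22904762]), 'tvec': array([0.02150092, 0.56209638, 1.59178434])}
side {'vertical_fov': 51.72470933362237, 'cx': 260.7581836017862, 'cy': 196.3201690022127, 'rvec': array([ 2.1587328 , -0.83306724,  0.36174178]), 'tvec': array([-0.42372937,  0.32894171,  1.04888383])}
{'time': 0.1, 'q': array([5.27871349e+01, 5.99326731e+00, 5.53357855e+00, 8.96047270e+01,
       1.54800270e-03, 7.75265727e+01]), 'qvel': array([-0.07880226, -0.09618988,  0.10859906, -0.01414438,  0.04415644,
        0.0992602 ]), 'joint_torque': array([ 8.16604297e-03, -5.58208466e+01,  5.04716635e+01,  1.31836676e-02,
       -1.11514660e-04,  1.46637552e-05]), 'tool_pos': array([0.25095755, 0.54477409, 0.30323958]), 'tcp_rot': array([-1.79937439e+02, -1.54244208e-02,  1.55260553e+02]), 'ft_force': array([-0.57925689, -0.43840458, -0.08092136]), 'torque': array([ 0.00965728, -0.00831301,  0.04215463]), 'gripper_force': 0.0, 'gripper_width': 0.08517545487584345}
```

View pics/top0.png

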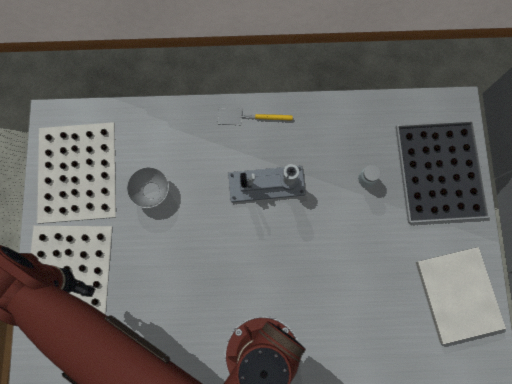

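View pics/side0.png

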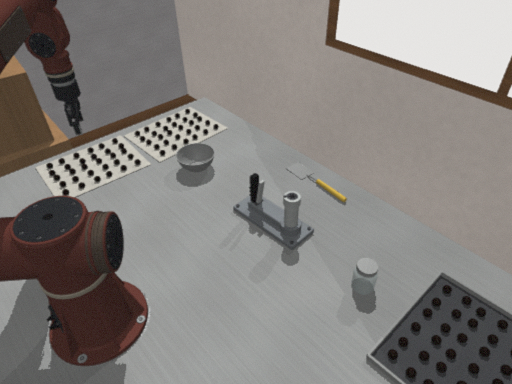

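The top view shows the press near pixel (267,183): grip at (243,180), cap at (291,172). The bowl is at (149,188) and the jar at (371,174). The side view agrees. I'll enlarge both.

```bash
python3 - <<'E'
import cv2,numpy as np
a=cv2.imread("pics/top0.png")[155:215,220:320]; b=cv2.imread("pics/side0.png")[165:250,225:325]
r=lambda i,s:cv2.resize(i,None,fx=s,fy=s,interpolation=cv2.INTER_CUBIC)
a=r(a,4);b=r(b,4)
cv2.imwrite("pics/crop0.png",np.vstack([a,b]) if 0 else np.hstack([cv2.copyMakeBorder(a,0,100,0,0,cv2.BORDER_CONSTANT),b]))
E
```

```text
(no output)
```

View pics/crop0.png

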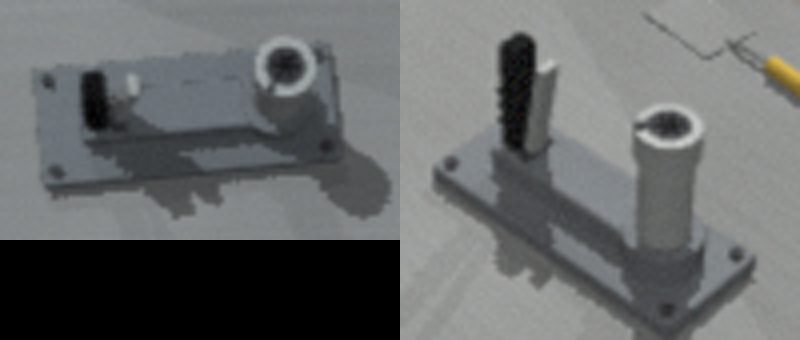

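Zoomed in: top view has the cap top at about (291.2,171.1) with its ridge to the lower left (≈286.7,177), the grip top at (243.2,176.4) and the blade tip at (252.7,175.7). Side view has the cap top at (292,196) and the grip top at (254.2,175).

```bash
cat > h.py <<'E'
from plant import robot
import cv2,numpy as np
def K(c):
    f=192/np.tan(np.radians(c["vertical_fov"]/2)); return np.array([[f,0,c["cx"]],[0,f,c["cy"]],[0,0,1]])
def onz(c,uv,z):
    R=cv2.Rodrigues(np.array(c["rvec"]))[0]; t=np.array(c["tvec"])
    d=R.T@np.linalg.inv(K(c))@[*uv,1]; o=-R.T@t
    return o+d*(z-o[2])/d[2]
def proj(c,p): return cv2.projectPoints(np.array(p,float).reshape(-1,3),np.array(c["rvec"]),np.array(c["tvec"]),K(c),None)[0].reshape(-1,2)
E
python3 - <<'E'
from h import *
T=robot.get_calibration("top");S=robot.get_calibration("side")
for n,c,uv,z in [("cap",T,(291.2,171.1),.157),("cap",S,(292,196),.157),("ridge",T,(286.7,177),.159),("grip",T,(243.2,176.4),.15),("grip",S,(254.2,175),.15),("tip",T,(252.7,175.7),.144),("bowl",T,(149,183),.065),("jar",T,(371,173),.09),("c1",T,(220+47/4,155+80/4),.018),("c2",T,(220+57/4,155+172/4),.018),("c3",T,(220+326/4,155+146/4),.018)]: print(n,onz(c,uv,z).round(4))
w=robot.get_calibration("wrist");R=cv2.Rodrigues(w["rvec"])[0];o=robot.observe();from scipy.spatial.transform import Rotation as Ro
Rt=Ro.from_euler("xyz",o["tcp_rot"],degrees=True).as_matrix()
print(w["vertical_fov"],"cam in tool",Rt.T@(-R.T@w["tvec"]-o["tool_pos"]),"axes\n",(R@Rt).T.round(3))
E
```

```text
cap [ 0.5968 -0.1125  0.157 ]
cap [ 0.596  -0.1122  0.157 ]
ridge [ 0.5766 -0.0966  0.159 ]
grip [0.5853 0.0472 0.15  ]
grip [0.586  0.0476 0.15  ]
tip [0.5882 0.0156 0.144 ]
bowl [0.5929 0.3797 0.065 ]
jar [ 0.5989 -0.3927  0.09  ]
c1 [0.6248 0.0919 0.018 ]
c2 [0.5398 0.0845 0.018 ]
c3 [ 0.5563 -0.1568  0.018 ]
64.31387361902043 cam in tool [ 0.0676917  -0.00028956 -0.06938823] axes
 [[ 0.    -0.963 -0.268]
 [ 1.     0.    -0.   ]
 [ 0.    -0.268  0.963]]
```

Press yaw comes out near 4°, cap at (0.596,-0.112), grip top at (0.586,0.047), and the ridge about 138° from its stop. Next I'll take a closer look with the wrist camera.

```bash
python3 - <<'E'
from h import *
robot.move_pose([0.590,-0.033,0.34],[180,0,184])
robot.pause(0.3)
c=robot.get_calibration("wrist"); im=robot.grab_frame("wrist"); o=robot.observe(); print(o["time"],o["q"].round(1),o["tool_pos"].round(4))
import pickle;pickle.dump(c,open("w1.pkl","wb"))
print(proj(c,[[.5964,-.1123,.157],[.5857,.0474,.15]]))
cv2.imwrite("pics/w1raw.png",im)
cv2.imwrite("pics/w1.png",cv2.resize(im,(800,600),interpolation=cv2.INTER_CUBIC))
E
```

```text
2.8333 [-15.8   5.    8.4  93.3   0.  -19.9] [ 0.59   -0.0327  0.34  ]
[[159.22574219 187.60574535]
 [343.68643798 186.18281738]]
```

View pics/w1.png

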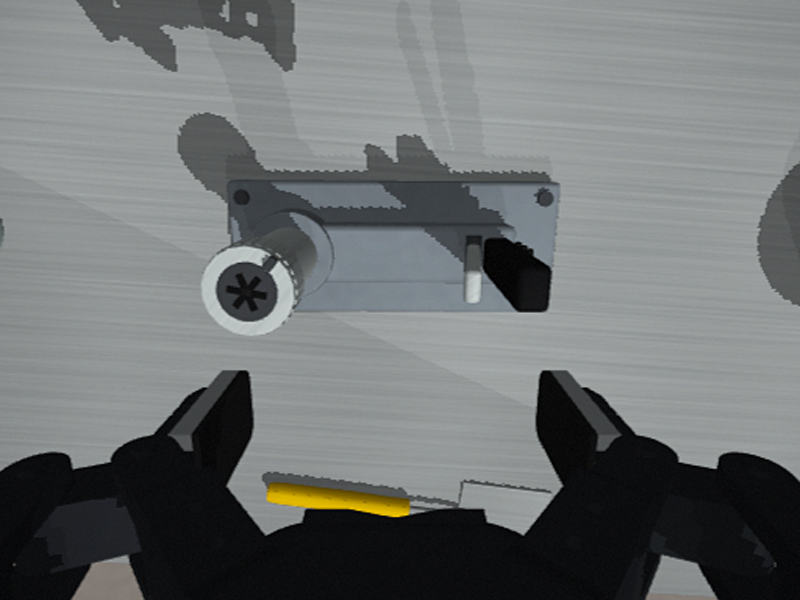

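The wrist view shows the cap top centred at (249,290) in the enlarged picture with the ridge at (270,264), the grip top at (535,286) and the trigger tip at (472,300). That agrees with the estimates.

```bash
python3 - <<'E'
from h import *
import pickle;c=pickle.load(open("w1.pkl","rb"))
P=lambda u,v,z:onz(c,((u+.5)*.64-.5,(v+.5)*.64-.5),z)
cap=P(249,290,.1565);g=P(535,286,.15);r=P(270,264,.1605);t=P(472,296,.145)
print(cap,g,r,t)
d=g-cap;yaw=np.degrees(np.arctan2(-d[0],d[1]));print("yaw",yaw,np.hypot(*d[:2]),"ridge",np.degrees(np.arctan2(*(r-cap)[1::-1]))-yaw)
for y in (184,4,-40,-60,-176): print(y,robot.ik([g[0],g[1],.3],[180,0,y]),robot.ik([cap[0],cap[1],.197],[180,0,y]))
E
```

```text
[ 0.59460291 -0.11246611  0.1565    ] [0.58280181 0.04566448 0.15      ] [ 0.57833311 -0.09999347  0.1605    ] [0.59240989 0.01202535 0.145     ]
yaw 4.268003520026456 0.15857032727819734 ridge 138.2577427194056
184 [ -8.32841989   3.20978424   2.2766552   89.06687096   0.
 -12.32841989] [-23.07711937   7.24357893  -4.16723878  78.58918229   0.
 -27.07711937]
4 [ -8.32841989   3.20978424   2.2766552   89.06687096   0.
 167.67158011] [-23.07711937   7.24357893  -4.16723878  78.58918229   0.
 152.92288063]
-40 [  -8.32841989    3.20978424    2.2766552    89.06687096    0.
 -148.32841989] [ -23.07711937    7.24357893   -4.16723878   78.58918229    0.
 -163.07711937]
-60 [  -8.32841989    3.20978424    2.2766552    89.06687096    0.
 -128.32841989] [ -23.07711937    7.24357893   -4.16723878   78.58918229    0.
 -143.07711937]
-176 [ -8.32841989   3.20978424   2.2766552   89.06687096   0.
 -12.32841989] [-23.07711937   7.24357893  -4.16723878  78.58918229   0.
 -27.07711937]
```

```bash
python3 - <<'E'
from h import *
rot=[180,0,184.2]
robot.move_pose([.585,.0405,.30],rot)
hit=robot.line_to([.585,.0405,.188],vel=.1,guard=8)
def st(m):
    o=robot.observe();print(m,round(o["time"],2),o["tool_pos"].round(4),o["ft_force"].round(1),"w",round(o["gripper_width"],4),"F",round(o["gripper_force"],1))
st(hit)
if not hit:
    robot.set_gripper(.033);st("closed");robot.pause(.3);st("held")
    cv2.imwrite("pics/side1.png",cv2.resize(robot.grab_frame("side")[130:250,200:340],None,fx=4,fy=4))
E
```

```text
False 4.53 [0.5854 0.0404 0.1888] [-0.3  0.1  0.4] w 0.0855 F 0.0
closed 5.09 [0.5857 0.0397 0.1893] [-0.2 -3.9  6.2] w 0.033 F 6.4
held 5.39 [0.5858 0.0397 0.1894] [-0.3 -4.4  4.5] w 0.0329 F 6.4
```

View pics/side1.png

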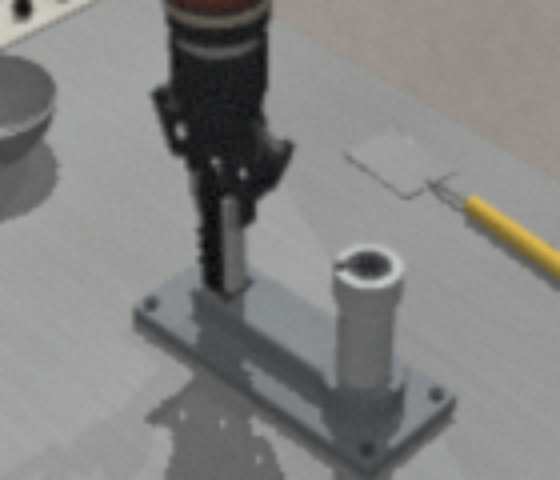

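The picture shows the blade upright beside the grip, but 6.4 N is a little below the force that holds it home. I'll squeeze firmly to make sure, then release.

```bash
python3 - <<'E'
from h import *
def st(m):
    o=robot.observe();print(m,round(o["time"],2),o["tool_pos"].round(4),o["ft_force"].round(1),"w",round(o["gripper_width"],4),"F",round(o["gripper_force"],1))
robot.set_gripper(.028);robot.pause(.4);st("squeeze")
robot.set_gripper(.085);robot.pause(.3);st("open")
robot.line_to([.585,.0405,.30],vel=.12);robot.pause(.2)
cv2.imwrite("pics/side2.png",cv2.resize(robot.grab_frame("side")[130:250,200:340],None,fx=4,fy=4))
q=robot.ik([.5955,-.1125,.29],[180,0,-60]);print(q)
robot.goto_joints(q);st("over cap")
E
```

```text
squeeze 6.06 [0.5857 0.0404 0.1897] [-1.6  1.1  8.6] w 0.0307 F 61.0
open 6.93 [0.585  0.0405 0.188 ] [-0.4 -0.  -0.7] w 0.0848 F 0.0
[ -23.04610336    6.87835075    5.10330346   88.22495272    0.
 -143.04610336]
over cap 10.22 [ 0.5955 -0.1123  0.29  ] [-0.1 -0.1 -0.4] w 0.0852 F 0.0
```

View pics/side2.png

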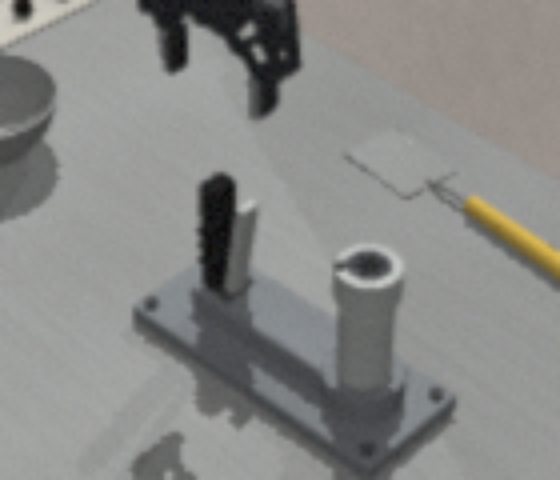

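The firm squeeze clamped at 61 N, and the side picture shows the trigger leaning out again after release. Now I'll grip the cap and screw it down, watching the moment.

```bash
python3 - <<'E'
from h import *
def st(m):
    o=robot.observe();print(m,round(o["time"],2),o["tool_pos"].round(4),"yaw",o["tcp_rot"].round(1)[2],o["ft_force"].round(1),"T",o["torque"].round(2),"w",round(o["gripper_width"],4),"F",round(o["gripper_force"],1));return o
hit=robot.line_to([.5955,-.1125,.196],vel=.08,guard=8)
st(hit); assert not hit
robot.set_gripper(.045);o=st("grip")
p=np.array([.5955,-.1125,.196]);y=-60.;turned=0;T0=o["torque"][2]
steps=[20]*6+[3]*20
for s in steps:
    turned+=s;z=.196-.004*turned/360
    robot.line_to([p[0],p[1],z],vel=.002 if s==20 else .0006,rotation=[180,0,y-turned])
    o=st(turned)
    if abs(o["torque"][2]-T0)>.5 or np.abs(o["ft_force"]).max()>40: break
E
```

```text
False 11.55 [ 0.5958 -0.1126  0.1967] yaw -60.0 [-1.1  1.  -0.1] T [ 0.01 -0.02 -0.01] w 0.0855 F 0.0
grip 11.96 [ 0.5955 -0.1127  0.1967] yaw -60.0 [-3.8  0.2  4.6] T [-0.17  0.77  0.02] w 0.0506 F 61.8
20 12.46 [ 0.5957 -0.1126  0.1965] yaw -79.9 [-2.4  0.7  4.6] T [-0.01  0.47 -0.05] w 0.0502 F 61.7
40 12.96 [ 0.5959 -0.1126  0.1963] yaw -99.8 [-0.4 -0.1  6.3] T [ 0.02  0.08 -0.06] w 0.0506 F 61.6
60 13.46 [ 0.5961 -0.1127  0.1961] yaw -119.6 [ 2.9 -0.1  5. ] T [-0.03 -0.45 -0.02] w 0.0505 F 61.7
80 13.96 [ 0.5963 -0.1129  0.1958] yaw -139.6 [ 4.6 -1.1  5.2] T [-0.35 -1.05 -0.06] w 0.0506 F 61.7
100 14.46 [ 0.5965 -0.1131  0.1957] yaw -159.6 [ 6.  -1.9  4.5] T [-0.59 -1.23 -0.05] w 0.0507 F 61.7
120 14.96 [ 0.5965 -0.1134  0.1954] yaw -179.7 [ 6.5 -4.2  4.1] T [-0.83 -1.26 -0.11] w 0.0503 F 61.7
123 15.21 [ 0.5965 -0.1134  0.1954] yaw 177.3 [ 5.7 -4.3  3.5] T [-0.91 -1.23 -0.04] w 0.0503 F 61.7
126 15.46 [ 0.5965 -0.1134  0.1954] yaw 174.3 [ 6.8 -4.5  3.9] T [-0.96 -1.25 -0.1 ] w 0.0511 F 61.7
129 15.71 [ 0.5965 -0.1135  0.1954] yaw 171.3 [ 6.5 -6.   4.1] T [-0.98 -1.22 -0.06] w 0.051 F 61.7
132 15.96 [ 0.5965 -0.1135  0.1953] yaw 168.3 [ 5.7 -4.1  4.5] T [-1.01 -1.24 -0.02] w 0.0507 F 61.7
135 16.21 [ 0.5965 -0.1136  0.1953] yaw 165.3 [ 5.4 -5.   4.9] T [-1.08 -1.22 -0.08] w 0.0508 F 61.7
138 16.46 [ 0.5964 -0.1136  0.1952] yaw 162.3 [ 6.2 -5.6  4.2] T [-1.14 -1.2  -0.06] w 0.0506 F 61.7
141 16.71 [ 0.5964 -0.1136  0.1952] yaw 159.4 [ 6.8 -6.4  4.3] T [-1.22 -1.14  0.51] w 0.0505 F 61.6
144 16.96 [ 0.5965 -0.1136  0.1952] yaw 156.5 [ 5.8 -8.2  3.5] T [-1.41 -1.03  1.68] w 0.0505 F 61.7
```

The stop is at about 140° of turn, as the picture predicted: the moment jumps to 1.7 N m. I'll hold there briefly, then back off 90°.

```bash
python3 - <<'E'
from h import *
robot.pause(.25)
for t in list(range(130,50,-20))+[50]:
    robot.line_to([.5955,-.1125,.196-.004*t/360],vel=.002,rotation=[180,0,-60-t])
robot.pause(.5)
o=robot.observe();print(o["time"],o["tcp_rot"].round(1),o["tool_pos"].round(4),o["ft_force"].round(1),o["torque"].round(2),o["gripper_width"],o["gripper_force"])
side=cv2.resize(robot.grab_frame("side")[120:250,200:340],None,fx=4,fy=4,interpolation=cv2.INTER_CUBIC)
c=robot.get_calibration("wrist");w=robot.grab_frame("wrist");print(proj(c,[.5955,-.1125,.156]))
u,v=proj(c,[.5955,-.1125,.156])[0].astype(int)
cv2.imwrite("pics/w2.png",cv2.resize(w[max(0,v-110):v+110,max(0,u-130):u+130],None,fx=2.6,fy=2.6,interpolation=cv2.INTER_CUBIC));cv2.imwrite("pics/side3.png",side)
E
```

```text
20.1 [-179.9    0.  -109.6] [ 0.596  -0.1126  0.1961] [ 2.5 -0.6  6.3] [-0.15 -0.56  0.03] 0.05052112592148588 61.794193983078
[[253.49290212 278.65930384]]
```

View pics/w2.png

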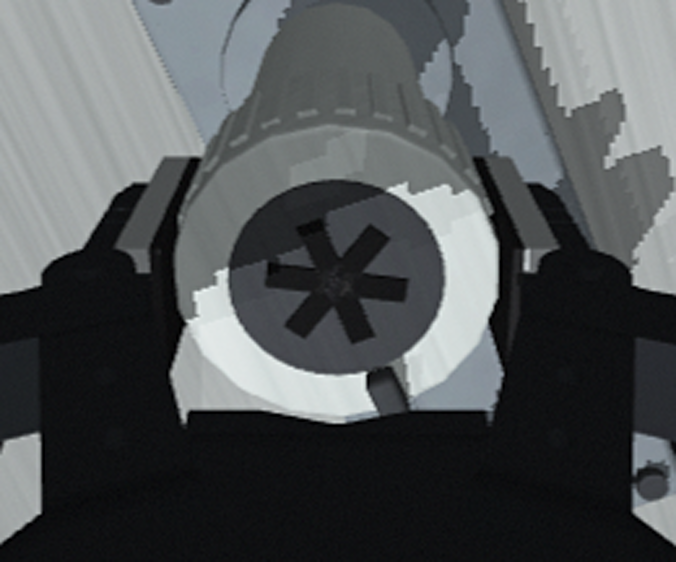

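View pics/side3.png

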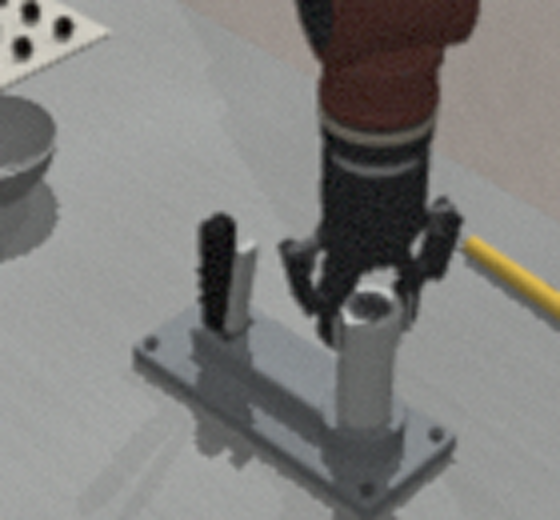

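The wrist picture shows the cap gripped, with its ridge at (388,390) from centre (337,283). That is about 93° in world, so roughly 89° back from the stop. The side view shows the trigger released, so I'm handing in.

```bash
python3 -c "
from plant import robot
print(robot.job_done())"
```

```text
the job is handed in; nothing more can be done
None
```

The job is handed in, though no verdict came back: the trigger was squeezed home and sprang back, and the cap was screwed down to its stop and backed off about 89°, still gripped at about 62 N; the arm stayed clear of the bowl and jar.

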